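Pull the sprung slide gauge to its red index

TASK

On the gauge with the teal knob, pull the knob out against its spring until it is level with that gauge's red index clip, and keep it there for at least two seconds so the reading settles. Then ease it back, without letting it snap, until it is fully home, and let go. Leave the gauge with the black knob alone, and leave the red index clip where it is set.

Things in the scene. Friction and masses are not known exactly. Their poses are not given: they have to be found in the camera images.
- teal_grip (a point): centre of the upright round teal knob, 24 mm across, 47 mm tall, this point 64.5 mm above the desk. It rides on a carriage (36 x 34 mm, top at 29 mm) on a grey base plate (320 x 84 mm) bolted down. x axis: along the slide to the cream spring barrel; it pulls out along minus x, robotwards, within 17 degrees. Barrel: 65 mm from the home knob's axis, 42 mm high. Any grip direction.
- teal_index_mark (a point): top centre of the red index clip on the teal gauge: red block 10 mm along the slide x 18 x 22 mm, top 32 mm above the desk, on the base plate's edge 47 mm to the +y side of the slide's middle line. Axes as the knob's. Set 55 to 100 mm out from the home knob, kept by friction. Level: knob axis (and the dark pointer under it) in line with the clip's middle along the slide.
- teal_slide (a joint): how far the teal knob is pulled out, m: 0 fully home, end stop at 0.13. The spring pulls back with about 2 N at home plus 60 N/m (8 N at 0.10); moving mass about 0.16 kg, so it snaps home if let go when out.
- black_slide (a joint): the same for the bystander gauge: alike, with its own red clip, but a black knob; 0.22 to 0.40 m to the left or right of the teal one; stays at 0.

How it is judged:
On the way:
1. the teal knob is held level with its red index clip, within 10 mm along the slide, for two seconds (x of teal_grip in the frame of teal_index_mark between -0.01 and 0.01 m), for 1.9 s.
At the end, for the whole second after the job is handed in: the teal slide is back home (within 5 mm) and at rest, the black slide is home (within 10 mm) and the red index clip is within 8 mm of where it was set (value of joint teal_slide below 0.005 m and velocity of joint teal_slide between -0.02 and 0.02 m/s and value of joint black_slide below 0.01 m and distance of teal_index_mark from where it was at the start of the episode below 0.008 m); the robot touches nothing.
It fails at once if the teal slide snaps back (faster than 0.8 m/s towards home) (velocity of joint teal_slide below -0.8 m/s).
It fails at once if the black-knob gauge is pulled out by more than 10 mm (value of joint black_slide above 0.01 m).
It fails at once if the red index clip is pushed more than 8 mm from its setting (distance of teal_index_mark from where it was at the start of the episode above 0.008 m).
It also fails if it takes over 40 s, if anything falls off the work surface, if the arm or the gripper's body presses on something with over 40 N, if the wrist force passes 120 N, or if a joint passes its speed limit or range.

ROBOT

A 6-joint arm with a two-finger parallel gripper is mounted at the origin on the work surface. World frame = base frame: x ahead of the robot, y to its left, z up, the work surface at z = 0. Lengths are in m, angles in rad, forces in N, time in s.
With the tool pointing down it reaches from about 0.275 to 0.975 m from the base axis. Payload 8.4 kg.
Tool frame: the origin (TCP) lies on the centre line of the jaws, within the pads' length; the fingertips stand 14 mm ahead of it and the grasp point (between the pads) lies 5 mm behind it; z points along the fingers, y is the direction in which the jaws open and shut (so a half turn about z gives the same grasp; the last joint's range is limited). The gripper opens to 92 mm and grips with 3 to 60 N. Pads are 20 mm wide; open, the fingers measure 128 mm over their backs; the gripper's body (75 mm by 189 mm) begins 69 mm behind the grasp point.
Start: joints at [1.307, 0.353, 1.633, -0, 1.155, -0.002], TCP at [0.162, 0.604, 0.229] pointing down, gripper open.
Joint ranges: [-2.63, 2.63], [-0.92, 2.1], [0.06, 2.66], [-1.3, 4.44], [0, 2.69], [-3.02, 3.02]. Speed limits (rad/s): [2.22, 2.22, 2.79, 3.14, 3.14, 3.14].

INTERFACE

Orientations are given as a unit quaternion [w, x, y, z].
In Python, from rig import ctrl gives the robot as it stands.
- The arm moves only by the tool jog_arm, never from a script. Its arguments are lists of equal length, an entry for each row: "turn": the turn, a rotation vector about the tool's x, y, z normalised to -1 to 1, where 1 is 120 degrees, a list of three; "slide": the shift along the tool's x, y, z normalised to -1 to 1, where 1 is 600 mm, a list of three; "grip": the opening, from -1 (shut) to 1 (fully open), so that 0 is half open. A call has 1 to 20 rows; each row is the pose to reach, as a shift and turn from the pose commanded when the call began, along the tool's axes at that moment; what a row does not reach only later rows make up. A row lasts 1/10 s, in which the tool goes at most 50 mm and 8.59 degrees, less where a joint would pass 70% of its speed; a pose out of reach is approached as far as the arm can. A call with a number of a shift or a turn outside -1 to 1 is refused whole. A call with a gripper value outside its range is refused whole. The fingers move at their own pace and stop on an object; the grip force is fixed at half the most. Time passes only in rows, so rows that repeat a pose let the fingers close. It gives the time, the measured TCP pose, the force and the opening at its end, in the units of the state.
- ctrl.get_obs(): the state, without advancing time (a new reading comes with each control period).
- ctrl.capture(name): name is "side" or "top"; returns a dict with "color" (480x640x3 uint8, red, green, blue), "z_map" (480x640 float32, m along the optical axis (not along the pixel's ray), 0 where there is no reading), "K" (3x3 intrinsics, pixels), "k1" (the pictures are not rectified: a ray, as slopes to the right and down, at radius r is drawn at 1 + k1 r^2 times it, then the intrinsics apply), "rvec" (rotation vector, rad) and "tvec" (3), from world to camera coordinates, as OpenCV has them. Camera axes: x right, y down, z forward; pixel columns grow to the right and rows downward; lengths in m; the calibration is good to about 2 mm. A picture is of the moment at which its call begins.
- ctrl.sign_off(): hands the job in, once; it reports no verdict.
Trained networks look in a picture, given as the dict that the camera call returned (one of the last four; its "shot" number tells which), for a name from the list of things; names that differ only in an ending like _2 or _b are one class to them, and where a whole thing is asked for, a point or a joint stands for the part that bears it (a point fixed in the world has none). Each returns a list of dicts, best first, with "conf" (0 to 1); they miss things now and then, are a little off and sometimes report something else, mostly with a low value. They report only what shows in the picture. A call takes as long as a camera call.
- ctrl.find_in(picture, target): "location" ([column, row] in pixels, amid what is visible of it).
- ctrl.regions_of(picture, target): "mask" (480x640 bool, what is visible of it) and "location" ([column, row] in pixels, amid what is visible of it).
The state is a dict: "t": time; "joint_positions": joint angles; "qd": joint speeds; "tau": joint torques, N m; "position": TCP position; "tcp_rot": TCP orientation; "ft_force": force on the tool from outside, world axes, zero at the start; "ft_torque": the same for the moment, N m; "gripper_width": finger opening in m.
Only numpy, scipy, OpenCV 4.12 (cv2) and the standard library are available. Lean on these libraries where they do the work, as an engineer would, in place of code of your own. Each camera call takes 0.05 s, during which the arm holds its last target. There are 200 camera calls.

## Working session

There is one attempt and no reset: what is moved stays moved. The work goes in short steps, Python scripts to look and compute and a tool call to move; the robot and the scene stay as the last step left them, time stands still between calls to the robot, and variables do not carry over. Pictures are saved under pics/ and viewed, about 8 in all and at most 12, crops included, and the job is handed in when it is done.

Besides the shell and the picture viewer there is one more tool, called after "Request:" as name(argument=value, ...) on one line, values as JSON. jog_arm: Moves the arm, as the interface text tells. Its arguments: {"type":"object","properties":{"turn":{"type":"array","items":{"type":"array","items":{"type":"number","minimum":-1,"maximum":1}}},"slide":{"type":"array","items":{"type":"array","items":{"type":"number","minimum":-1,"maximum":1}}},"grip":{"type":"array","items":{"type":"number"}}},"required":["turn","slide","grip"]}

```bash
mkdir -p pics
cat > h.py <<'E'
import numpy as np, cv2
from rig import ctrl
def world(p,uv,d=None,z=None):
    K=p["K"];R,_=cv2.Rodrigues(np.array(p["rvec"],float));t=np.array(p["tvec"],float).ravel()
    n=cv2.undistortPoints(np.array([[uv]],float),np.array(K,float),np.array([p["k1"],0,0,0,0],float)).ravel()
    ray=R.T@np.array([n[0],n[1],1]);c=-R.T@t
    s=d if d is not None else (z-c[2])/ray[2]
    return c+s*ray
def save(p,n): cv2.imwrite("pics/"+n,p["color"][:,:,::-1])
E
python3 - <<'E'
from h import *
print(ctrl.get_obs())
for n in("top","side"):
    p=ctrl.capture(n);save(p,n+"1.png")
    for t in("teal_grip","teal_index_mark","black_slide"):
        for r in ctrl.regions_of(p,t)[:3]:
            m=r["mask"];u,v=r["location"]
            d=p["z_map"][m];pts=np.array([world(p,(a,b),p["z_map"][b,a]) for b,a in np.argwhere(m)[::3] if p["z_map"][b,a]>0])
            print(n,t,round(r["conf"],2),u,v,m.sum(),pts.mean(0).round(3),pts.min(0).round(3),pts.max(0).round(3))
E
```

```text
{'t': 0.0, 'joint_positions': array([ 1.30658024e+00,  3.53633533e-01,  1.63413675e+00, -2.60306866e-05,
        1.15522431e+00, -2.36510262e-03]), 'qd': array([-1.47321874e-03, -2.74559507e-05,  1.31579234e-04, -1.81331528e-04,
        6.72706804e-04, -5.53928989e-04]), 'tau': array([-8.98191047e-04, -5.93831277e+01, -3.34222627e+01,  6.95798406e-02,
        2.30601383e-02, -8.14184841e-05]), 'position': array([0.16165224, 0.60322682, 0.2278717 ]), 'tcp_rot': array([-8.13583940e-05,  1.30546520e-01,  9.91441937e-01, -6.96337143e-04]), 'ft_force': array([ 0.0357878 , -0.34913289,  0.59183794]), 'ft_torque': array([ 0.04238147, -0.05611874, -0.02356074]), 'gripper_width': 0.09203562595019923}
top teal_grip 0.8 412.0 239.9 724 [ 0.624 -0.163  0.046] [ 0.597 -0.19   0.007] [ 0.682 -0.134  0.09 ]
top black_slide 0.57 200.8 246.5 732 [0.637 0.181 0.046] [0.612 0.168 0.008] [0.693 0.207 0.092]
side teal_grip 0.71 408.1 180.0 931 [ 0.625 -0.162  0.043] [ 0.601 -0.252 -0.001] [ 0.685 -0.135  0.089]
side black_slide 0.72 242.3 302.4 1228 [0.633 0.187 0.048] [0.613 0.169 0.01 ] [0.697 0.216 0.089]
```

View pics/top1.png

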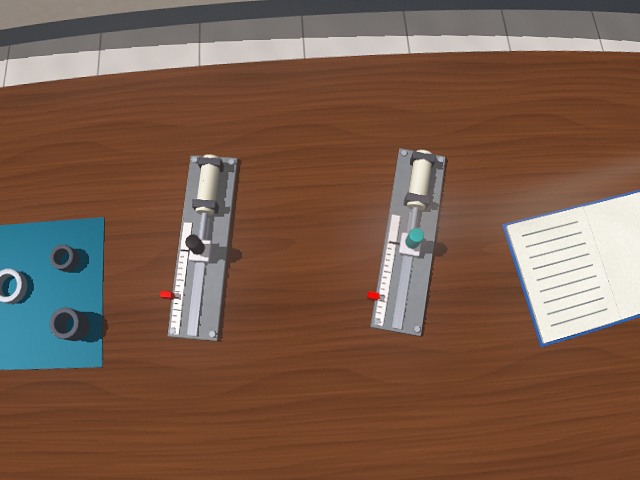

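View pics/side1.png

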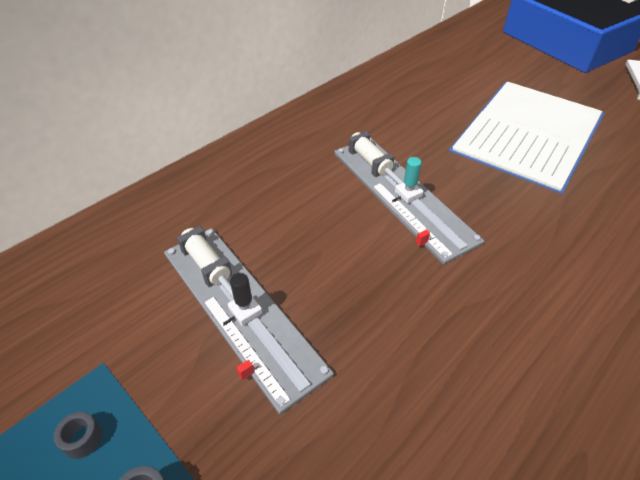

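The top view shows the teal knob at about (415,237), with its clip at (374,296) and the plate corners at about (402,150), (445,157), (372,326) and (421,334). The black gauge is on the left: knob (195,243), clip (167,295). Next I'll measure the axis, knob and clip.

Run:
```python
from h import *
def cloud(p):
    K=np.array(p["K"],float);R,_=cv2.Rodrigues(np.array(p["rvec"],float));t=np.array(p["tvec"],float).ravel()
    v,u=np.mgrid[:480,:640]
    n=cv2.undistortPoints(np.stack([u,v],-1).reshape(-1,1,2).astype(float),K,np.array([p["k1"],0,0,0,0.])).reshape(480,640,2)
    c=np.dstack([n,np.ones((480,640))])*p["z_map"][...,None]
    return (c-t)@R
for n in("top","side"):
    p=ctrl.capture(n);W=cloud(p);h=cv2.cvtColor(p["color"],cv2.COLOR_RGB2HSV).astype(int)
    ok=(p["z_map"]>0)&(abs(W[...,0]-.62)<.25)&(abs(W[...,1]+.16)<.12)
    red=ok&((h[...,0]<6)|(h[...,0]>174))&(h[...,1]>200)&(h[...,2]>120)
    teal=ok&(abs(h[...,0]-86)<10)&(h[...,1]>120)&(W[...,2]>.04)
    grey=ok&(h[...,1]<50)&(W[...,2]>.003)&(W[...,2]<.05)
    for nm,m in(("red",red),("teal",teal)):
        q=W[m]; print(n,nm,len(q),np.median(q,0).round(4),np.percentile(q,[5,95],0).round(4).tolist())
    q=W[red&(W[...,2]>.027)];print(" redtop",len(q),q.mean(0).round(4))
    q=W[teal&(W[...,2]>.083)];print(" tealtop",len(q),q.mean(0).round(4),q.min(0).round(4),q.max(0).round(4))
    q=W[grey&(W[...,2]<.03)][:,:2];rc=cv2.minAreaRect((q*1000).astype(np.float32));print(" plate",len(q),rc,cv2.boxPoints(rc).round(1).tolist())
    # plane-based clip/knob centroid from pixels
    for nm,m,z in(("red",red,.024),("teal",teal,.0645)):
        b,a=np.argwhere(m).mean(0);print(" ray",nm,round(a,1),round(b,1),world(p,(a,b),z=z).round(4))
    # plate edge pts on plane by hand
    if n=="top":
        for uv in((402,150),(445,157),(372,326),(421,334)):print(uv,world(p,uv,z=.01).round(4), p["z_map"][uv[1],uv[0]])
```

```text
top red 76 [ 0.5376 -0.0938  0.0308] [[0.5334, -0.1018, 0.0154], [0.5429, -0.0862, 0.0337]]
top teal 146 [ 0.6184 -0.163   0.0875] [[0.61, -0.1718, 0.085], [0.6269, -0.1543, 0.0898]]
 redtop 61 [ 0.5378 -0.0947  0.0315]
 tealtop 146 [ 0.6185 -0.1631  0.0875] [ 0.6085 -0.174   0.0836] [ 0.6289 -0.1521  0.0906]
 plate 7489 ((633.2952880859375, -167.352294921875), (84.80181121826172, 319.3770446777344), 76.05355834960938) [[468.1000061035156, -170.0], [778.0999755859375, -247.0], [798.5, -164.6999969482422], [488.5, -87.69999694824219]]
 ray red 372.5 295.0 [ 0.5386 -0.0943  0.024 ]
 ray teal 416.0 234.9 [ 0.6243 -0.1677  0.0645]
(402, 150) [ 0.7936 -0.1708  0.01  ] 0.99890393
(445, 157) [ 0.7762 -0.2458  0.01  ] 0.9958319
(372, 326) [ 0.4899 -0.0908  0.01  ] 0.92829865
(421, 334) [ 0.4712 -0.1698  0.01  ] 0.9322979
  return _methods._mean(a, axis=axis, dtype=dtype,
  ret = um.true_divide(
Traceback (most recent call last):
IndexError: index -1 is out of bounds for axis 0 with size 0
```

Request:
jog_arm(turn=[[0,0,0.741],[0,0,0.741],[0,0,0.741],[0,0,0.741],[0,0,0.741],[0,0,0.741],[0,0,0.741],[0,0,0.741],[0,0,0.741],[0,0,0.741],[0,0,0.741],[0,0,0.741],[0,0,0.741],[0,0,0.741],[0,0,0.741],[0,0,0.741]], slide=[[-0.8,-0.78,0],[-0.8,-0.78,0],[-0.8,-0.78,0],[-0.8,-0.78,0],[-0.8,-0.78,0],[-0.8,-0.78,0],[-0.8,-0.78,0],[-0.8,-0.78,0],[-0.8,-0.78,0],[-0.8,-0.78,0],[-0.8,-0.78,0],[-0.8,-0.78,0],[-0.8,-0.78,0],[-0.8,-0.78,0],[-0.8,-0.78,0],[-0.8,-0.78,0]], grip=[0.1,0.1,0.1,0.1,0.1,0.1,0.1,0.1,0.1,0.1,0.1,0.1,0.1,0.1,0.1,0.1])

```text
t: 2.1
position: [0.5039, 0.0275, 0.2284]
tcp_rot: [-0.0, 0.788, 0.616, -0.0]
ft_force: [-0.2, 0.3, 0.2]
gripper_width: 0.0503
```

Request:
jog_arm(turn=[[0,0,0],[0,0,0],[0,0,0],[0,0,0],[0,0,0],[0,0,0],[0,0,0],[0,0,0]], slide=[[-0.262,0.26,0.1],[-0.262,0.26,0.1],[-0.262,0.26,0.1],[-0.262,0.26,0.1],[-0.262,0.26,0.1],[-0.262,0.26,0.18],[-0.262,0.26,0.18],[-0.262,0.26,0.18]], grip=[0.1,0.1,0.1,0.1,0.1,0.1,0.1,0.1])

```text
t: 2.9
position: [0.6168, -0.1609, 0.1204]
tcp_rot: [-0.001, 0.787, 0.617, -0.001]
ft_force: [0.7, 0.3, 0.4]
gripper_width: 0.0505
```

Run:
```python
from h import *
p=ctrl.capture("side");cv2.imwrite("pics/side2.png",cv2.resize(p["color"][60:300,280:560,::-1],None,fx=2.5,fy=2.5))
print(ctrl.get_obs()["position"])
```

```text
[ 0.61795989 -0.16118779  0.12182975]
```

View pics/side2.png

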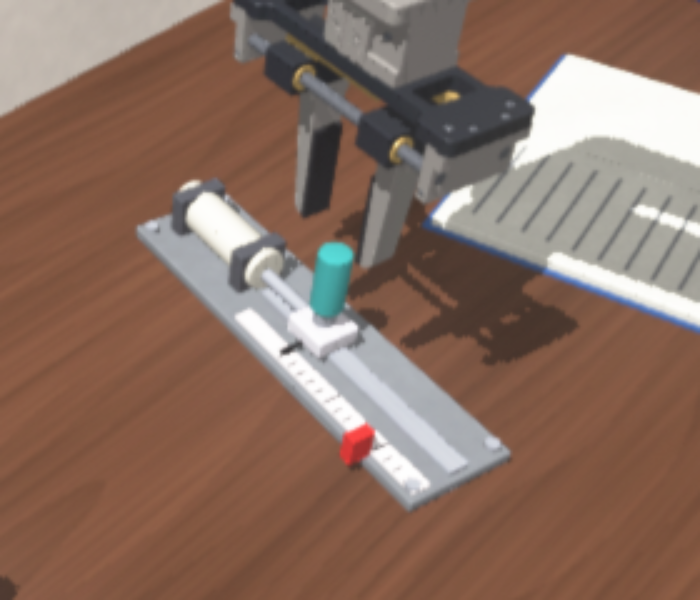

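The side view shows the open jaws straddling the knob along the slide. Fingertips are at about (315,215) and (375,265), just above the knob top (335,255), so I'm descending and closing.

Request:
jog_arm(turn=[[0,0,0],[0,0,0],[0,0,0],[0,0,0],[0,0,0]], slide=[[0,0,0.04],[0,0,0.07],[0,0,0.095],[0,0,0.095],[0,0,0.095]], grip=[0.1,0.1,0.1,0.1,0.1])

```text
t: 3.45
position: [0.6185, -0.1624, 0.0648]
tcp_rot: [0.0, 0.787, 0.616, 0.0]
ft_force: [0.3, -0.2, -0.2]
gripper_width: 0.0504
```

Request:
jog_arm(turn=[[0,0,0],[0,0,0],[0,0,0],[0,0,0],[0,0,0],[0,0,0],[0,0,0]], slide=[[0,0,0],[0,0,0],[0,0,0],[0,0,0],[0,0,0],[0,0,0],[0,0,0]], grip=[-0.3,-0.5,-0.7,-0.8,-0.9,-0.9,-0.9])

```text
t: 4.15
position: [0.6187, -0.1629, 0.0643]
tcp_rot: [0.001, 0.788, 0.616, 0.001]
ft_force: [1.9, -0.0, 5.9]
gripper_width: 0.0236
```

Request:
jog_arm(turn=[[0,0,0],[0,0,0],[0,0,0],[0,0,0],[0,0,0],[0,0,0],[0,0,0],[0,0,0],[0,0,0],[0,0,0],[0,0,0],[0,0,0],[0,0,0],[0,0,0]], slide=[[0,-0.013,0],[0,-0.026,0],[0,-0.039,0],[0,-0.052,0],[0,-0.065,0],[0,-0.078,0],[0,-0.091,0],[0,-0.104,0],[0,-0.117,0],[0,-0.13,0],[0,-0.143,0],[0,-0.158,0],[0,-0.158,0],[0,-0.158,0]], grip=[-0.9,-0.9,-0.9,-0.9,-0.9,-0.9,-0.9,-0.9,-0.9,-0.9,-0.9,-0.9,-0.9,-0.9])

```text
t: 5.55
position: [0.5274, -0.1399, 0.0643]
tcp_rot: [0.001, 0.788, 0.616, 0.001]
ft_force: [8.2, 1.4, 2.4]
gripper_width: 0.0235
```

Run:
```python
from h import *
o=ctrl.get_obs();print(o["position"],o["ft_force"],o["gripper_width"])
p=ctrl.capture("side");cv2.imwrite("pics/side3.png",cv2.resize(p["color"][100:300,340:540,::-1],None,fx=3,fy=3,interpolation=cv2.INTER_CUBIC))
p=ctrl.capture("top");cv2.imwrite("pics/top3.png",cv2.resize(p["color"][200:350,340:490,::-1],None,fx=4,fy=4,interpolation=cv2.INTER_CUBIC))
```

```text
[ 0.52739281 -0.13987768  0.06428022] [8.16710344 1.36758831 2.40435319] 0.02352353618898307
```

View pics/side3.png

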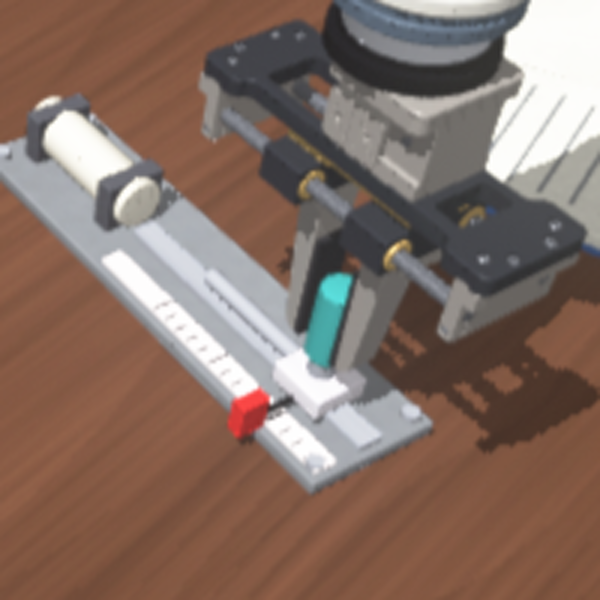

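View pics/top3.png

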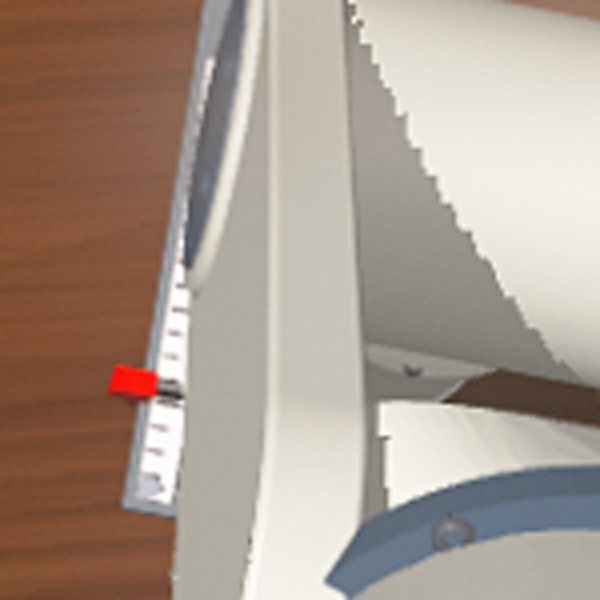

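In the side crop the dark pointer (280,403) runs straight into the clip (250,412). In the top crop the pointer (170,388) meets the middle of the clip (133,382). The measured pull is 94 mm against a target of 95 mm, so the knob is level. Next: hold, then ease back.

Request:
jog_arm(turn=[[0,0,0],[0,0,0],[0,0,0],[0,0,0],[0,0,0],[0,0,0],[0,0,0],[0,0,0],[0,0,0],[0,0,0],[0,0,0],[0,0,0],[0,0,0],[0,0,0],[0,0,0],[0,0,0],[0,0,0],[0,0,0],[0,0,0],[0,0,0]], slide=[[0,0,0],[0,0,0],[0,0,0],[0,0,0],[0,0,0],[0,0,0],[0,0,0],[0,0,0],[0,0,0],[0,0,0],[0,0,0],[0,0,0],[0,0,0],[0,0,0],[0,0,0],[0,0,0],[0,0,0],[0,0,0],[0,0,0],[0,0,0]], grip=[-0.9,-0.9,-0.9,-0.9,-0.9,-0.9,-0.9,-0.9,-0.9,-0.9,-0.9,-0.9,-0.9,-0.9,-0.9,-0.9,-0.9,-0.9,-0.9,-0.9])

```text
t: 7.65
position: [0.5277, -0.1399, 0.0643]
tcp_rot: [0.001, 0.788, 0.616, 0.001]
ft_force: [8.6, 2.4, 2.2]
gripper_width: 0.0236
```

Request:
jog_arm(turn=[[0,0,0],[0,0,0],[0,0,0],[0,0,0],[0,0,0],[0,0,0],[0,0,0],[0,0,0]], slide=[[0,0,0],[0,0,0],[0,0,0],[0,0,0],[0,0,0],[0,0,0],[0,0,0],[0,0,0]], grip=[-0.9,-0.9,-0.9,-0.9,-0.9,-0.9,-0.9,-0.9])

```text
t: 8.45
position: [0.5277, -0.1399, 0.0642]
tcp_rot: [0.001, 0.788, 0.616, 0.001]
ft_force: [8.2, 1.3, 3.4]
gripper_width: 0.0236
```

Request:
jog_arm(turn=[[0,0,0],[0,0,0],[0,0,0],[0,0,0],[0,0,0],[0,0,0],[0,0,0],[0,0,0],[0,0,0],[0,0,0],[0,0,0],[0,0,0],[0,0,0],[0,0,0],[0,0,0],[0,0,0]], slide=[[0,0.012,0],[0,0.024,0],[0,0.036,0],[0,0.048,0],[0,0.06,0],[0,0.072,0],[0,0.084,0],[0,0.096,0],[0,0.108,0],[0,0.12,0],[0,0.132,0],[0,0.142,0],[0,0.15,0],[0,0.158,0],[0,0.158,0],[0,0.158,0]], grip=[-0.9,-0.9,-0.9,-0.9,-0.9,-0.9,-0.9,-0.9,-0.9,-0.9,-0.9,-0.9,-0.9,-0.9,-0.9,-0.9])

```text
t: 10.05
position: [0.6184, -0.1628, 0.0642]
tcp_rot: [0.001, 0.788, 0.616, 0.0]
ft_force: [2.0, 0.6, 7.1]
gripper_width: 0.0235
```

Request:
jog_arm(turn=[[0,0,0],[0,0,0],[0,0,0]], slide=[[0,0.002,0],[0,0.003,0],[0,0.003,0]], grip=[-0.9,-0.9,-0.9])

```text
t: 10.35
position: [0.6199, -0.1633, 0.0642]
tcp_rot: [0.0, 0.788, 0.616, 0.0]
ft_force: [2.1, 0.0, 7.9]
gripper_width: 0.0233
```

Request:
jog_arm(turn=[[0,0,0],[0,0,0],[0,0,0]], slide=[[0,0.002,0],[0,0.003,0],[0,0.003,0]], grip=[-0.9,-0.9,-0.9])

```text
t: 10.65
position: [0.6211, -0.1635, 0.0643]
tcp_rot: [-0.0, 0.788, 0.616, -0.0]
ft_force: [-0.6, -0.3, 8.7]
gripper_width: 0.0231
```

The force has flipped sign, so the slide is against its home stop. Releasing now.

Request:
jog_arm(turn=[[0,0,0],[0,0,0],[0,0,0],[0,0,0],[0,0,0],[0,0,0]], slide=[[0,0,0],[0,0,0],[0,0,0],[0,0,0],[0,0,0],[0,0,0]], grip=[-0.4,-0.2,0,0.1,0.1,0.1])

```text
t: 11.25
position: [0.6212, -0.1635, 0.0634]
tcp_rot: [-0.0, 0.788, 0.616, -0.0]
ft_force: [-0.3, 0.3, -0.7]
gripper_width: 0.0508
```

Request:
jog_arm(turn=[[0,0,0],[0,0,0],[0,0,0],[0,0,0],[0,0,0],[0,0,0],[0,0,0],[0,0,0],[0,0,0],[0,0,0],[0,0,0],[0,0,0],[0,0,0]], slide=[[0,0,-0.04],[0,0,-0.08],[0,0,-0.12],[0,0,-0.2],[0,0,-0.3],[0,-0.1,-0.3],[0,-0.2,-0.3],[0,-0.3,-0.3],[0,-0.4,-0.3],[0,-0.4,-0.3],[0,-0.4,-0.3],[0,-0.4,-0.3],[0,-0.4,-0.3]], grip=[0.1,0.1,0.1,0.1,0.1,0.1,0.1,0.1,0.1,0.1,0.1,0.1,0.1])

```text
t: 12.55
position: [0.3897, -0.1062, 0.244]
tcp_rot: [0.001, 0.788, 0.616, 0.0]
ft_force: [0.2, 0.1, -0.9]
gripper_width: 0.0503
```

Run:
```python
from h import *
o=ctrl.get_obs();print(o["t"],o["position"],o["ft_force"],abs(o["qd"]).max())
p=ctrl.capture("side");cv2.imwrite("pics/side4.png",p["color"][:,:,::-1])
q=ctrl.capture("top");h=cv2.cvtColor(q["color"],cv2.COLOR_RGB2HSV).astype(int)
for nm,m,z,b in(("red",((h[...,0]<6)|(h[...,0]>174))&(h[...,1]>200)&(h[...,2]>120),.024,(360,270,390,310)),("teal",(abs(h[...,0]-86)<10)&(h[...,1]>120),.0645,(395,215,435,260))):
    s=m[b[1]:b[3],b[0]:b[2]]
    if s.any():
        r,c=np.argwhere(s).mean(0);print(nm,s.sum(),c+b[0],r+b[1])
```

```text
12.55 [ 0.38972925 -0.1061541   0.24404184] [ 0.15993646  0.11451856 -0.93650203] 0.01783809152038317
red 75 372.58666666666664 295.04
teal 146 416.0342465753425 234.8904109589041
```

View pics/side4.png

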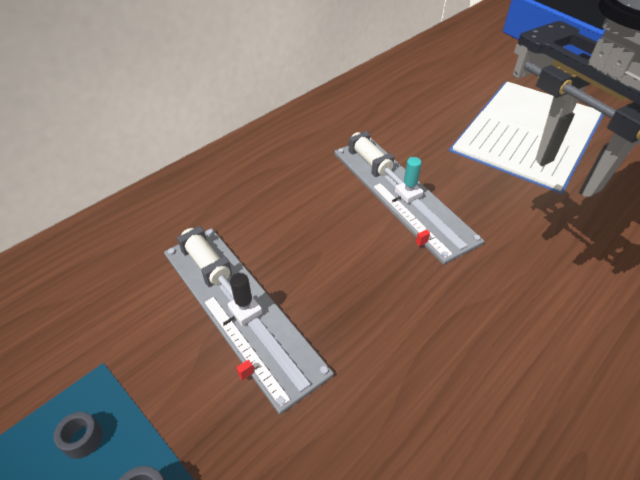

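The picture matches the start: teal knob at (413,170), its clip at (423,238) and the black knob at (240,290). In the top view, the knob and clip centroids are within 0.1 px of where they were. The arm is clear, so I'm handing in.

```bash
python3 -c "
from rig import ctrl
print(ctrl.sign_off())"
```

```text
the job is handed in; nothing more can be done
None
```

I pulled the teal knob out about 94 mm, against a measured clip distance of 95 mm, and held it there for about 2.9 s. I then eased it back at no more than about 0.07 m/s, until the wrist force showed it against its home stop. After that I let go, backed the arm away and handed in at about 12.6 s on the robot's clock.

- **Level with the clip:** both camera views showed the pointer in line with the clip before the hold. The arm did not move during it.
- **Final state:** the teal knob and its red clip sit within 0.1 pixel of their starting positions in the top view. The black gauge looks unmoved in the side view, and the arm is clear with about zero tool force.
- **One disagreement:** back at the original grasp position, the spring still pulled with about 2 N. The knob was 2 to 3 mm short of home, so I nudged it that last bit until it met the stop.

No other check failed.

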